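Close the tool rail's end stop on the punch and lock it

TASK

First take the stray black tang clamp out of the rail's channel and lay it flat on the floor of the tray's empty bay, without dropping it. Then turn the red lever fully to free the yellow end stop, slide the stop along the rail up against the steel punch without shoving the punch along, turn the lever fully back to lock the stop there, and let go. Leave the orange gauge block, the shim, the protractor and the other tang clamp where they are.

Things in the scene. Friction and masses are not known exactly. Their poses are not given: they have to be found in the camera images.
- rail: Fixed tool rail: blue base plate 100 x 460 x 12 mm (x, y, z) with an open channel along its y axis, floor 12 mm above the table, 60 mm wide between two steel walls 10 mm thick whose tops are 24 mm above the table; blue end plates at y = +-226 mm, tops 36 mm. Origin: centre of the underside; x points away from the robot, y along the channel towards the punch end.
- stop (a joint): Slide of the yellow end stop along the rail's +y (m); larger is nearer the punch; range -0.03 to 0.30. The stop straddles the channel (block 100 mm across the rail, 60 mm along it, 26 to 75 mm above the table, mass 0.7 kg). A brake pad holds it (to about 40 N) while the lever is locked; freed, it slides with 2 N of friction. Push or pull it by the lever.
- stop_face (a point): Centre of the flat face of the end stop that looks towards the punch (rail +y), 50 mm above the table; axes as the rail's.
- lever (a joint): Turn of the red clamp lever on the stop (rad): 0 fully locked with its bar along the rail, 1.4 fully free (stop pin). It grows counterclockwise as seen looking down on the lever from its outer end. The brake lets go at about 0.5 and is fully clear beyond 1.0; the lever stays where it is left and needs about 0.3 N m.
- lever_grip (a point): Centre of the lever's red bar, on its turning axis, 135 mm above the table, 57 mm to the robot's side of the channel's middle. Axes turn with the lever: z is the turning axis, pointing outwards, leaning 30 degrees from vertical to the robot's side (rail -x); y along the bar (80 mm), x across it (16 mm); 24 mm deep in z. Below it 34 mm of stem 14 mm thick, then a boss 32 mm across.
- punch: Short upper punch, ground steel, standing loose in the channel: foot 54 mm wide and 14 mm high, body 30 mm wide up to 54 mm, nose 12 mm wide up to 74 mm above the channel floor; 90 mm long along the rail; 1.5 kg. Origin: centre of its underside; y along its length, as the rail's y. Pushed by more than about 6 N it slides.
- punch_face (a point): Centre of the punch's end face that looks towards the stop (38 mm above the channel floor); axes as the punch's.
- stray: Stray black tang clamp lying in the channel between the stop and the punch: block 32 x 80 x 34 mm (x, y, z), with two black screw heads 16 mm wide and 6 mm high on top at y = +-22 mm; about 0.4 kg. Origin: centre of its underside; y along its length.
- tray: Fixed blue tray, 130 x 210 x 24 mm outside (x, y, z), walls, floor and divider 4 mm thick; the divider across the middle makes two bays side by side along y, each 122 mm (x) by 99 mm (y) inside. Origin: centre of the underside.
- free_bay (a point): Centre of the floor of the tray's empty bay (its -y bay), 4 mm above the table; axes as the tray's.
- spare: The other black tang clamp, same as the stray one, lying in the tray's +y bay with its length along the tray's x. To be left alone. Origin: centre of its underside.
- gauge: Orange polymer gauge block standing on end on the table, 40 x 50 x 100 mm high, easily knocked over. To be left alone. Origin: centre of its underside.
- shim: Ground steel die shim, 60 x 130 x 10 mm, flat on the table. To be left alone. Origin: centre of its underside.
- protractor: Chrome angle protractor: disc 90 mm across, blade 16 x 140 mm along y on top, hub up to 20 mm high, flat on the table. To be left alone. Origin: centre of its underside.
Things that resemble listed ones, but are neither listed nor needed, are in the scene too. What is shaped like the stray but blue is not meant. What is shaped like the punch but pink is not meant.

How it is judged (in metres and radians):
On the way, in this order (a step that is already met when the one before it is completed fails the run):
1. The stray clamp lies flat in the tray's empty bay, let go (x of stray in the frame of free_bay between -0.035 and 0.035 m and y of stray in the frame of free_bay between -0.042 and 0.042 m and z of stray in the frame of free_bay below 0.006 m and angle between stray's own z axis and vertical below 0.15 rad and contact force between the fingers and stray below 0.3 N), for 0.2 s.
2. The lever is turned to free the stop (value of joint lever above 1.1 rad), for 0.1 s.
3. The freed stop is up against the punch (y of stop_face in the frame of punch_face above -0.005 m and value of joint lever above 0.8 rad), for 0.1 s.
At the end, for the whole second after the job is handed in: Stray clamp flat in the tray's empty bay, released and at rest (centre within 35 mm in tray x, 42 mm in tray y of the bay's centre, within 6 mm of its floor, tilt under 0.15 rad); stop face within 5 mm of the punch's end face, at rest; lever locked (below 0.25 rad) (all of step 1 and y of stop_face in the frame of punch_face above -0.005 m and value of joint lever below 0.25 rad and linear speed of each of punch, stray below 0.02 m/s and velocity of joint stop between -0.01 and 0.01 m/s); the robot touches nothing.
It fails at once if the punch is shoved more than 15 mm (distance of punch from where it was at the start of the episode above 0.015 m).
It fails at once if the stray clamp is dropped (falls freely faster than 0.5 m/s, about 13 mm) (contact force between the fingers and stray below 0.1 N and linear speed of stray above 0.5 m/s).
It fails at once if the gauge block, shim, protractor or spare clamp is moved more than 20 mm (distance of any of gauge, shim, protractor, spare from where it was at the start of the episode above 0.02 m).
It also fails if it takes over 62 s, if anything falls off the work surface, if the arm or the gripper's body presses on something with over 40 N, if the wrist force passes 120 N, or if a joint passes its speed limit or range.

ROBOT

A 6-joint arm with a two-finger parallel gripper is mounted at the origin on the work surface. World frame = base frame: x ahead of the robot, y to its left, z up, the work surface at z = 0. Lengths are in mm, angles in rad, forces in N, time in s.
With the tool pointing down it reaches from about 275 to 750 mm from the base axis. Payload 10.2 kg.
Tool frame: the origin (TCP) lies between the finger pads; the fingertips stand 8 mm ahead of it and the grasp point (between the pads) lies 11 mm behind it; z points along the fingers, y is the line along which they close (so a half turn about z gives the same grasp; the last joint's range is limited). The gripper opens to 85 mm and grips with 20 to 120 N. Pads are 22 mm wide; open, the fingers measure 114 mm over their backs; the gripper's body (76 mm by 85 mm) begins 54 mm behind the grasp point. The pads swing forward as they close: fully open they stand 13 mm farther back than shut.
Start: joints at [-1.361, 0.313, 1.498, -0, 1.331, -0.223], TCP at [220.181, -476.604, 239.294] pointing down, gripper open.
Joint ranges: [-2.94, 2.94], [-0.97, 2.17], [0.19, 2.56], [-1.23, 4.37], [0.02, 3.11], [-2.88, 2.88]. Speed limits (rad/s): [2.39, 2.39, 3.01, 3.14, 3.14, 3.14].

INTERFACE

Orientations are given as a unit quaternion [w, x, y, z].
In Python, from rig import * gives the robot as it stands.
- The arm moves only by the shell command python3 -m handwheel 'ROWS' [FORCE]. ROWS is JSON, a list that holds one entry, the list of rows, each a list of 7 numbers: the shift along the world's x, y, z in mm, then the turn, a rotation vector about the world's x, y, z in degrees, then the opening, from -1 (shut) to 1 (fully open). A call has 1 to 8 rows; each row shifts and turns the commanded pose from where the row before left it; what a row does not reach is not made up. A row lasts 1/8 s, in which the tool goes at most 62.5 mm and 10.7 degrees, less where a joint would pass 70% of its speed; a pose out of reach is approached as far as the arm can. A call is refused whole if a number of a shift passes 62.5 or a number of a turn 10.7, either way. A call with a gripper value outside its range is refused whole. The fingers move at their own pace and stop on an object; FORCE is the grip in N (left out, the last holds). Time passes only in rows, so rows that do not move let the fingers close. It gives the time, the measured TCP pose, the force, the opening and the grip force at its end, in the units of the state.
- sense(): the state, without advancing time (a new reading comes with each control period).
- capture(name): name is "scene" or "top" or "wrist"; returns a dict with "image" (480x640x3 uint8, red, green, blue), "fx", "fy", "cx", "cy" (pixels), "rvec" (rotation vector, rad) and "tvec" (3), from world to camera coordinates, as OpenCV has them; the wrist camera has in their place "hand_eye" (4x4, takes a point from camera to tool coordinates, whose origin is the TCP and whose axes are the flange's). Camera axes: x right, y down, z forward; pixel columns grow to the right and rows downward; lengths in mm; the calibration is good to about 2 mm. The wrist camera is an equidistant fisheye: a pixel r from the principal point sees the ray r / f radians off the axis. A picture is of the moment at which its call begins: read the wrist's pose just before it. There is no depth.
- finish_job(): hands the job in; it is judged then, once.
The state is a dict: "time_s": time; "joints": joint angles; "dq": joint speeds; "tau": joint torques, N m; "eef_pos": TCP position; "ee_rot": TCP orientation; "force": force on the tool from outside, world axes, zero at the start; "wrist_torque": the same for the moment, N m; "grip_width": opening from 0.0 (shut) to 1.0 (fully open); "grip_force": force on a finger pad.
Only numpy, scipy, OpenCV 4.12 (cv2) and the standard library are available. Lean on these libraries where they do the work, as an engineer would, in place of code of your own. Each camera call takes 0.05 s, during which the arm holds its last target. There are 200 camera calls.

## Working session

There is one attempt and no reset: what is moved stays moved. The work goes in short steps, Python scripts to look and compute and a shell command to move; the robot and the scene stay as the last step left them, time stands still between calls to the robot, and variables do not carry over. Pictures are saved under pics/ and viewed, at most 10 in all, crops included, and the job is handed in when it is done.

```bash
mkdir -p pics; ls; cat > h.py <<'E'
from rig import *
import numpy as np, cv2, pickle
from scipy.spatial.transform import Rotation as R
def snap(n):
    s=sense(); c=capture(n); c['s']=s; return c
def save(c,f,box=None,k=1):
    im=c['image'][:,:,::-1]
    if box: x0,y0,x1,y1=box; im=im[y0:y1,x0:x1]
    cv2.imwrite('pics/'+f,cv2.resize(im,None,fx=k,fy=k,interpolation=cv2.INTER_CUBIC))
def Rt(c): return cv2.Rodrigues(np.array(c['rvec'],float))[0],np.array(c['tvec'],float).ravel()
def proj(c,P):
    r,t=Rt(c); q=np.atleast_2d(P)@r.T+t
    return np.c_[c['fx']*q[:,0]/q[:,2]+c['cx'],c['fy']*q[:,1]/q[:,2]+c['cy']]
def ray(c,u,v):
    r,t=Rt(c); d=r.T@np.array([(u-c['cx'])/c['fx'],(v-c['cy'])/c['fy'],1]); return -r.T@t,d/np.linalg.norm(d)
def atz(c,u,v,z):
    o,d=ray(c,u,v); return o+d*(z-o[2])/d[2]
def tri(*rays):
    A=0;b=0
    for o,d in rays:
        M=np.eye(3)-np.outer(d,d);A=A+M;b=b+M@o
    p=np.linalg.solve(A,b); return p,[np.linalg.norm((np.eye(3)-np.outer(d,d))@(p-o)) for o,d in rays]
E
python3 - <<'E'
from h import *
for n in('scene','top'):
    c=snap(n); pickle.dump(c,open(n+'.pkl','wb')); save(c,n+'0.png',k=1.25); r,t=Rt(c); print(n,-r.T@t,c['fx'],c['cx'],c['cy'])
print(sense())
E
```

```text
pics
scene [1122.79820712 -711.05584454  759.86916271] 474.0384445895656 311.47612436825386 238.2977235296105
top [ 523.58835542   19.35094938 1306.36252153] 542.5531603155474 326.85530518662944 254.28145062571977
{'time_s': 0.1, 'joints': array([-1.36144395e+00,  3.13369468e-01,  1.49834875e+00, -1.79865343e-06,
        1.33102673e+00, -2.23406579e-01]), 'dq': array([-0.00026539, -0.0040061 , -0.00081329, -0.0008588 , -0.00122476,
       -0.00109713]), 'tau': array([ 2.51698642e-03, -4.12892282e+01, -2.60145271e+01, -2.22619992e-04,
        2.96597573e-03,  1.80809411e-05]), 'eef_pos': array([ 220.11068859, -476.38380751,  238.80953663]), 'ee_rot': array([-5.76136629e-04,  9.76680949e-01,  2.14695116e-01,  3.17513902e-06]), 'force': array([-0.1036477 ,  0.53796283,  1.02083502]), 'wrist_torque': array([-0.03151879,  0.02315192,  0.03791752]), 'grip_force': 0.0, 'grip_width': 1.0008031378157758}
```

View pics/scene0.png

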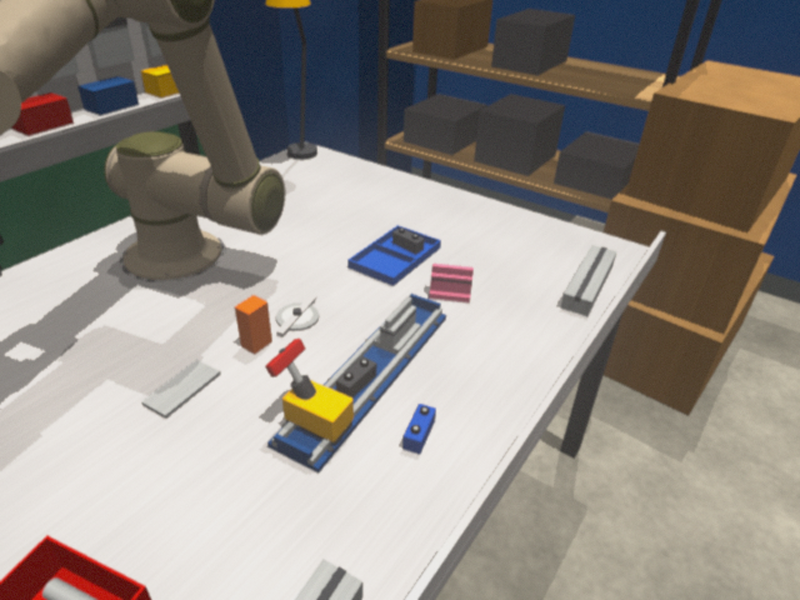

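View pics/top0.png

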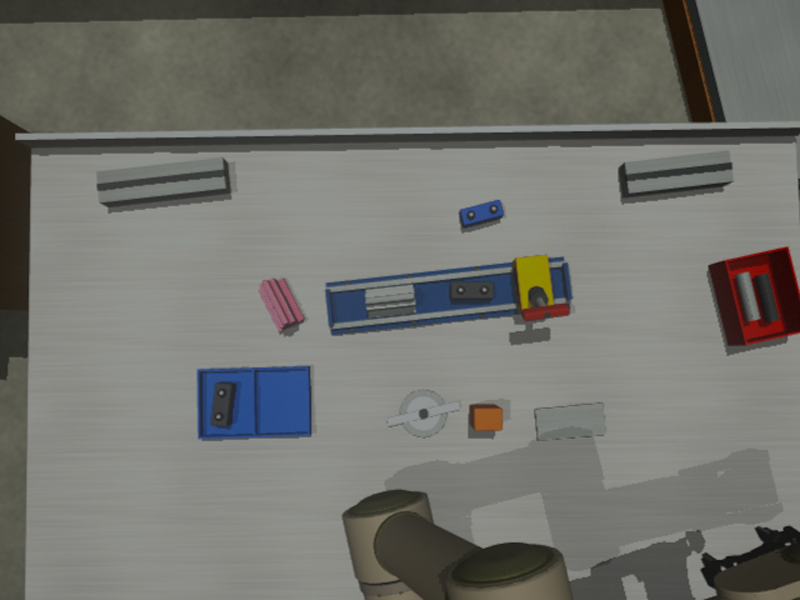

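The scene view shows the stray black clamp in the channel at (355,374), with the spare in the tray at (407,238) and the blue lookalike at (420,427). The steel punch is at (398,325), the pink lookalike at (452,282), the stop at (318,408) and the lever bar at (286,356). In the top view the stray is at (472,290), the spare (223,403), blue (481,212), punch (390,300), pink (281,305) and the empty bay (284,401). I choose the black clamp in the channel and the steel punch. Next I take close crops.

```bash
python3 - <<'E'
from h import *
c=pickle.load(open('top.pkl','rb')); save(c,'topc.png',(150,190,470,360),2.5)
c=pickle.load(open('scene.pkl','rb')); save(c,'scenec.png',(205,170,375,380),2.85)
E
```

```text
(no output)
```

View pics/topc.png

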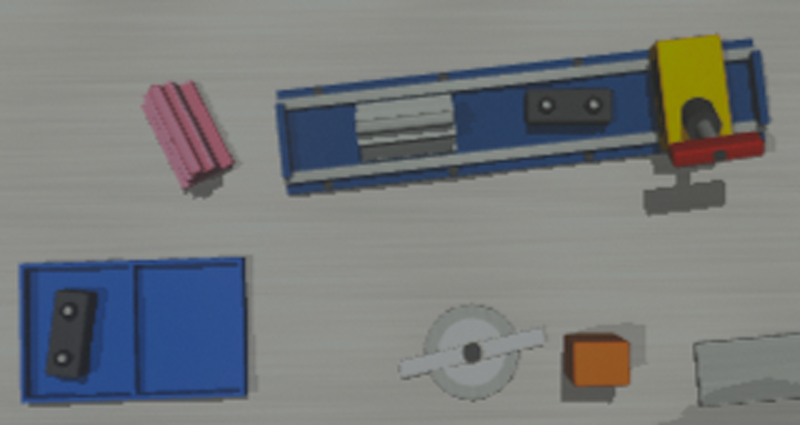

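View pics/scenec.png

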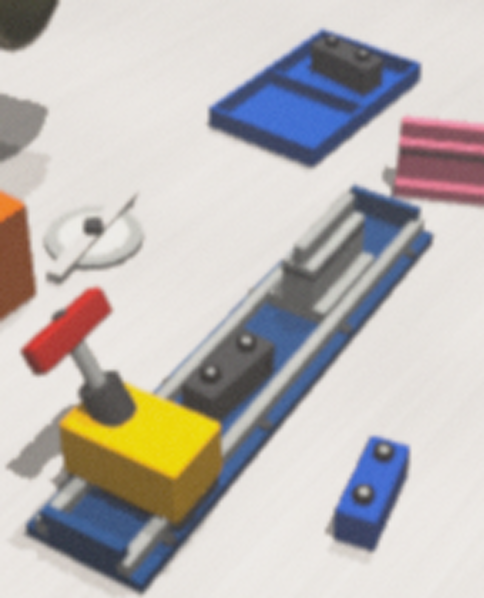

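The top crop shows the stray's screw heads at (546,105) and (593,104), the lever bar from (674,155) to (763,146) and the tray corners at (22,265), (244,258), (247,397) and (20,403). In the scene crop the screws are at (210,373) and (247,342), and the bar centre at (67,330). The choice is confirmed: black, with two screws, lying in the channel.

```bash
python3 - <<'E'
from h import *
np.set_printoptions(precision=1,suppress=True)
T=pickle.load(open('top.pkl','rb'));S=pickle.load(open('scene.pkl','rb'))
t=lambda u,v:(150+u/2.5,190+v/2.5)
s=lambda u,v:(205+u/2.85,170+v/2.85)
for n,a,b in [('scrA',(593,104),(210,373)),('scrB',(546,105),(247,342)),('bar',(718,150),(67,330)),('barR',(763,146),(33,358)),('barL',(674,155),(102,302)),
 ('tray+x+y',(22,265),(420,67)),('tray+x-y',(244,258),(312,158)),('tray-x-y',(247,397),(210,112)),('hub',(472,352),(94,226)),('stop top far +y',(655,43),(220,427)),('stop top far -y',(719,37),(172,480)),('gauge',(600,363),(0,200))]:
    p,e=tri(ray(T,*t(*a)),ray(S,*s(*b))); print(n,p,np.array(e))
print('z-plane')
for n,a,z in [('tray',(22,265),24),('tray',(244,258),24),('tray',(247,397),24),('tray',(20,403),24),('endplL',(277,92),36),('endplL2',(290,195),36),('endR',(752,40),36),('endR',(769,125),36),
 ('gauge',(573,342),100),('gauge',(629,342),100),('gauge',(629,386),100),('gauge',(573,386),100),('hub',(472,352),20),('shim',(696,342),10),('punch nose end R',(453,112),86)]: print(n,atz(T,*t(*a),z))
E
```

```text
scrA [ 643.  -124.    51.8] [1.2 1.2]
scrB [643.5 -79.7  51.6] [0.2 0.2]
bar [ 594.1 -220.5  137.4] [0. 0.]
barR [ 597.4 -258.   140.7] [1. 1.]
barL [ 590.9 -182.4  135.3] [0.6 0.6]
tray+x+y [503.2 416.7  20.2] [0.4 0.4]
tray+x-y [506.1 207.4  14.5] [0.1 0.1]
tray-x-y [377.  206.   19.8] [1.8 1.8]
hub [414.1  -7.6  18.3] [0. 0.]
stop top far +y [ 696.3 -179.7   71.6] [1. 1.]
stop top far -y [ 701.  -238.3   72. ] [0.9 0.9]
gauge [ 412.9 -115.3  109.2] [3.5 3.5]
z-plane
tray [502.9 415.3  24. ]
tray [506.1 206.   24. ]
tray [376.  204.2  24. ]
tray [373.9 417.   24. ]
endplL [661.5 171.9  36. ]
endplL2 [564.4 160.7  36. ]
endR [ 703.5 -276.3   36. ]
endR [ 622.9 -289.9   36. ]
gauge [428.3 -95.3 100. ]
gauge [ 427.5 -144.8  100. ]
gauge [ 388.9 -143.9  100. ]
gauge [389.7 -94.5 100. ]
hub [414.2  -7.5  20. ]
shim [ 419.3 -220.7   10. ]
punch nose end R [635.4   7.2  86. ]
```

```bash
python3 -m handwheel '[[[35,31,0,0,0,5.4,1],[35,31,0,0,0,5.4,1],[35,31,0,0,0,5.4,1],[35,31,0,0,0,5.4,1],[35,31,0,0,0,5.4,1],[35,31,0,0,0,5.4,1],[35,31,0,0,0,5.4,1],[35,31,0,0,0,5.4,1]]]' 40
```

```text
time_s: 1.1
eef_pos: [501.1, -227.4, 239.0]
ee_rot: [-0.0, 0.828, 0.56, -0.0]
force: [0.4, -0.3, 0.4]
grip_width: 1.0
grip_force: 0.0
```

```bash
python3 -m handwheel '[[[35,31,0,0,0,5.4,1],[35,31,0,0,0,5.4,1],[35,31,0,0,0,5.4,1],[35,33,-10,0,0,5.4,1],[0,0,0,0,0,0,1],[0,0,0,0,0,0,1]]]'
python3 - <<'E'
from h import *
s=sense();print(s['eef_pos'],s['ee_rot'],s['joints'])
c=snap('wrist');print({k:c[k] for k in c if k not in('image','s')}); pickle.dump(c,open('w1.pkl','wb'));save(c,'w1.png',k=1.25)
E
```

```text
time_s: 1.85
eef_pos: [639.8, -102.9, 229.0]
ee_rot: [-0.0, 0.71, 0.704, -0.0]
force: [-0.5, 0.2, 0.2]
grip_width: 1.002
grip_force: 0.0
[ 639.82433282 -102.94973977  229.00916235] [-2.72151439e-04  7.09836984e-01  7.04365875e-01 -3.11771830e-04] [-3.39847507e-01  6.00353177e-01  1.09259263e+00 -3.27567514e-04
  1.44940800e+00 -3.32070381e-01]
{'fx': 371.64829954431775, 'fy': 371.64829954431775, 'cx': 320.3781192541947, 'cy': 243.15522391845025, 'hand_eye': array([[ 1.42688068e-04, -9.65438803e-01, -2.60629810e-01,
         6.61469769e+01],
       [ 9.99999825e-01, -1.18141090e-05,  5.91236447e-04,
        -5.61648277e-01],
       [-5.73881717e-04, -2.60629848e-01,  9.65438632e-01,
        -1.34857017e+02],
       [ 0.00000000e+00,  0.00000000e+00,  0.00000000e+00,
         1.00000000e+00]])}
```

View pics/w1.png

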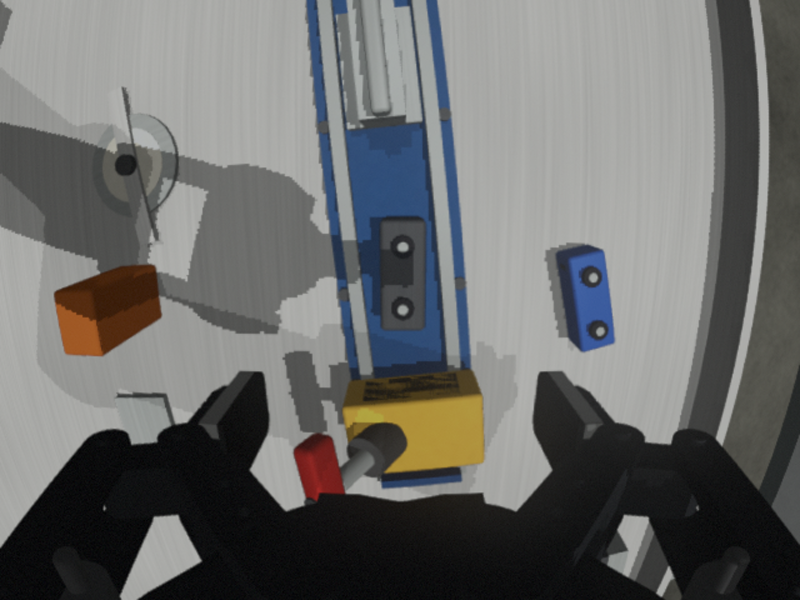

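The wrist view shows the stray's screws at (402,247) and (402,310) and its block from (380,218) to (425,328), between the fingers. The lever bar is at (320,468), and the punch's near foot edge at about (385,125).

```bash
cat >> h.py <<'E'
def wray(c,u,v):
    s=c['s'];q=s['ee_rot'];Rw=R.from_quat([q[1],q[2],q[3],q[0]]).as_matrix()
    x,y=(u-c['cx'])/c['fx'],(v-c['cy'])/c['fx'];th=np.hypot(x,y)
    d=np.array([np.sin(th)*x/th,np.sin(th)*y/th,np.cos(th)]) if th>1e-9 else np.array([0,0,1.])
    H=np.array(c['hand_eye']); return Rw@H[:3,3]+s['eef_pos'],Rw@H[:3,:3]@d
def watz(c,u,v,z):
    o,d=wray(c,u,v); return o+d*(z-o[2])/d[2]
E
python3 - <<'E'
from h import *
np.set_printoptions(precision=1,suppress=True)
T=pickle.load(open('top.pkl','rb'));S=pickle.load(open('scene.pkl','rb'));W=pickle.load(open('w1.pkl','rb'))
t=lambda u,v:(150+u/2.5,190+v/2.5)
s=lambda u,v:(205+u/2.85,170+v/2.85)
for n,w,a,b in [('scrA',(402,310),(593,104),(210,373)),('scrB',(402,247),(546,105),(247,342))]:
    print(n,tri(ray(T,*t(*a)),ray(S,*s(*b)),wray(W,w[0]/1.25,w[1]/1.25)), watz(W,w[0]/1.25,w[1]/1.25,52))
for n,w,z in [('blk',(380,218),46),('blk',(424,218),46),('blk',(381,328),46),('blk',(426,328),46),('wallL in top',(352,235),24),('wallR in',(436,235),24),('wallL in',(369,370),24),('wallR',(449,370),24),('punch nose end',(381,113),86),('foot',(345,127),26),('foot',(421,122),26),('punch left foot end low',(345,127),12)]: print(n,watz(W,w[0]/1.25,w[1]/1.25,z))
E
```

```text
scrA (array([ 642. , -124.4,   52.1]), [np.float64(2.194489146560187), np.float64(0.44207061828182853), np.float64(2.0490149615248114)]) [ 640.2 -125.4   52. ]
scrB (array([642.5, -80.2,  51.8]), [np.float64(1.3348088979581767), np.float64(0.8753158296655037), np.float64(2.1892520933200754)]) [640.5 -81.1  52. ]
blk [625.6 -61.7  46. ]
blk [655.7 -61.9  46. ]
blk [ 625.  -140.5   46. ]
blk [ 657.4 -140.7   46. ]
wallL in top [603.8 -75.7  24. ]
wallR in [665.6 -76.3  24. ]
wallL in [ 613.7 -182.8   24. ]
wallR [ 677.3 -183.4   24. ]
punch nose end [628.7   4.6  86. ]
foot [600.3   3.9  26. ]
foot [654.8   6.6  26. ]
punch left foot end low [598.6   5.6  12. ]
```

```bash
python3 -m handwheel '[[[1,0,-50,0,0,0.4,1],[0,0,-50,0,0,0,1],[0,0,-45,0,0,0,1],[0,0,-25,0,0,0,1],[0,0,-14,0,0,0,1],[0,0,-10,0,0,0,1],[0,0,0,0,0,0,1]]]' 50
```

```text
time_s: 2.78
eef_pos: [641.2, -102.9, 35.5]
ee_rot: [0.0, 0.707, 0.707, 0.0]
force: [0.1, -0.4, 1.5]
grip_width: 1.001
grip_force: 0.0
```

```bash
python3 -m handwheel '[[[0,0,0,0,0,0,-1],[0,0,0,0,0,0,-1],[0,0,0,0,0,0,-1],[0,0,0,0,0,0,-1],[0,0,0,0,0,0,-1],[0,0,0,0,0,0,-1]]]' 60
```

```text
time_s: 3.52
eef_pos: [641.5, -102.7, 35.9]
ee_rot: [0.0, 0.707, 0.707, 0.0]
force: [-1.6, 1.2, 5.4]
grip_width: 0.358
grip_force: 61.8
```

```bash
python3 -m handwheel '[[[0,0,10,0,0,0,-1],[0,0,20,0,0,0,-1],[0,0,35,0,0,0,-1],[0,0,45,0,0,0,-1],[-10,18,10,0,0,0,-1],[-24,44,0,0,0,0,-1],[-26,47,0,0,0,0,-1],[-26,47,0,0,0,0,-1]]]'
```

```text
time_s: 4.53
eef_pos: [552.8, 55.6, 154.5]
ee_rot: [-0.001, 0.707, 0.707, -0.0]
force: [0.5, 0.9, -2.6]
grip_width: 0.359
grip_force: 60.8
```

```bash
python3 -m handwheel '[[[-26,47,0,0,0,0.5,-1],[-26,47,0,0,0,0.5,-1],[-26,47,0,0,0,0.5,-1],[-24,42,0,0,0,0,-1],[-13,23,0,0,0,0,-1],[0,0,0,0,0,0,-1],[0,0,0,0,0,0,-1]]]'
python3 - <<'E'
from h import *
c=snap('wrist'); pickle.dump(c,open('w2.pkl','wb'));save(c,'w2.png',k=1.25)
E
```

```text
time_s: 5.4
eef_pos: [439.7, 259.1, 154.9]
ee_rot: [-0.0, 0.698, 0.716, -0.0]
force: [-0.0, -0.3, -2.7]
grip_width: 0.36
grip_force: 60.8
```

View pics/w2.png

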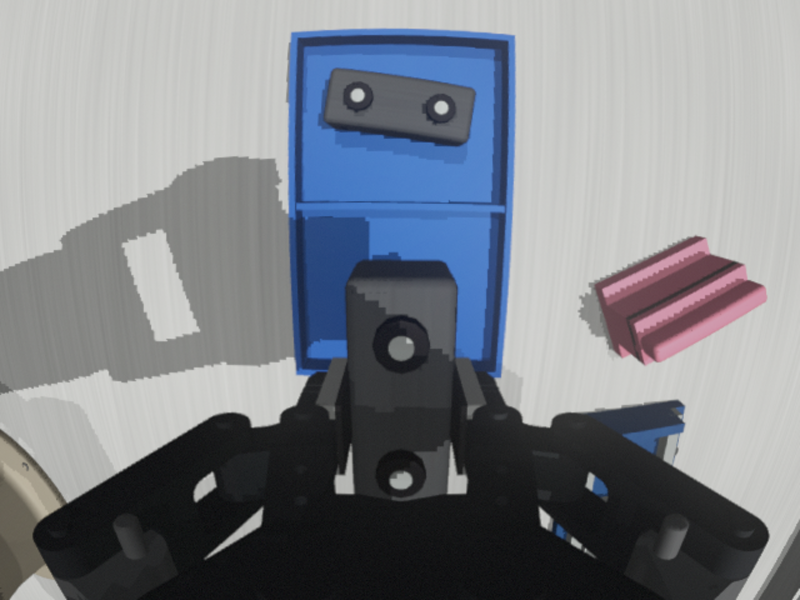

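The stray is held level, with its screws at (401,345) and (400,478). The empty bay lies below it: divider from (298,207) to (505,209), and the -y wall at about v=372. I check the bay position from this view.

```bash
python3 - <<'E'
from h import *
np.set_printoptions(precision=1,suppress=True)
W=pickle.load(open('w2.pkl','rb'));print(W['s']['eef_pos'])
for n,w,z in [('div',(298,207),24),('div',(505,209),24),('-y',(297,374),24),('-y',(501,376),24),('+y',(292,33),24),('+y',(515,37),24)]: print(n,watz(W,w[0]/1.25,w[1]/1.25,z))
E
```

```text
[439.7 259.1 154.9]
div [378.6 309.9  24. ]
div [498.3 311.9  24. ]
-y [375.  205.7  24. ]
-y [504.3 207.8  24. ]
+y [372.2 414.4  24. ]
+y [501.5 415.5  24. ]
```

```bash
python3 -m handwheel '[[[0,0,-40,0,0,0,-1],[0,0,-40,0,0,0,-1],[0,0,-25,0,0,0,-1],[0,0,-12,0,0,0,-1],[0,0,-6,0,0,0,-1],[0,0,-3,0,0,0,-1],[0,0,0,0,0,0,-1]]]'
```

```text
time_s: 6.32
eef_pos: [440.5, 259.5, 29.8]
ee_rot: [0.0, 0.698, 0.716, 0.0]
force: [-0.0, 0.3, -3.5]
grip_width: 0.36
grip_force: 60.7
```

```bash
python3 -m handwheel '[[[0,0,-1,0,0,0,-1],[0,0,-0.5,0,0,0,-1],[0,0,0,0,0,0,-1]]]' 30
```

```text
time_s: 6.7
eef_pos: [440.3, 259.4, 27.9]
ee_rot: [0.0, 0.698, 0.716, 0.0]
force: [0.4, 0.3, -2.3]
grip_width: 0.356
grip_force: 60.9
```

```bash
python3 -m handwheel '[[[0,0,-0.7,0,0,0,-1],[0,0,0,0,0,0,-0.2],[0,0,0,0,0,0,0.2],[0,0,0,0,0,0,0.2],[0,0,0,0,0,0,0.2],[0,0,0,0,0,0,0.2]]]'
```

```text
time_s: 7.45
eef_pos: [440.2, 259.4, 27.1]
ee_rot: [-0.0, 0.698, 0.716, 0.0]
force: [0.1, -1.1, 0.9]
grip_width: 0.598
grip_force: 0.0
```

```bash
python3 -m handwheel '[[[0,0,10,0,0,0,0.2],[0,0,30,0,0,0,0.2],[0,0,50,0,0,0,0.2],[0,0,60,0,0,0,0.2],[0,0,55,0,0,0,0.2],[0,0,0,0,0,0,0.2]]]'
python3 - <<'E'
from h import *
c=snap('wrist'); pickle.dump(c,open('w3.pkl','wb'));save(c,'w3.png',(170,60,470,400),1.6);print(c['s']['eef_pos'],c['s']['joints'])
E
```

```text
time_s: 8.2
eef_pos: [441.5, 259.9, 236.7]
ee_rot: [0.002, 0.698, 0.716, 0.004]
force: [0.3, -0.9, -0.3]
grip_width: 0.603
grip_force: 0.0
[441.45483925 259.88048462 236.74865548] [3.03027366e-01 2.82112482e-01 1.54583180e+00 1.96568700e-05
 1.30476165e+00 2.76763959e-01]
```

View pics/w3.png

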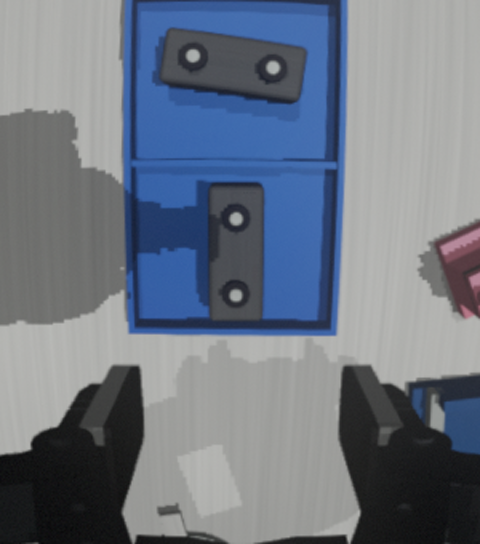

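The stray lies flat in the empty bay, screws at (236,218) and (236,295) in the crop, clear of all walls. Now on to the lever.

```bash
python3 -m handwheel '[[[0,-20,0,0,0,3.6,0.2],[9,-40,0,0.24,-2.72,0,0.2],[9,-42,0,0.24,-2.72,0,0.2],[9,-42,0,0.24,-2.72,0,0.2],[9,-42,0,0.24,-2.72,0,0.2],[9,-42,0,0.24,-2.72,0,0.2],[9,-42,0,0.24,-2.72,0,0.2],[9,-42,0,0.24,-2.72,0,0.2]]]'
```

```text
time_s: 9.25
eef_pos: [502.7, -53.8, 230.9]
ee_rot: [0.112, 0.666, 0.728, 0.122]
force: [1.1, 0.4, -0.3]
grip_width: 0.602
grip_force: 0.0
```

```bash
python3 -m handwheel '[[[10,-44,-2,0.24,-2.72,0,0.2],[10,-44,-2,0.24,-2.72,0,0.2],[10,-44,-2,0.24,-2.72,0,0.2],[10,-41,-4,0.24,-2.72,0,0.2],[0,0,0,0,0,0,0.2],[0,0,0,0,0,0,0.2]]]'
python3 - <<'E'
from h import *
c=snap('wrist'); pickle.dump(c,open('w4.pkl','wb'));save(c,'w4.png',k=1.25);q=c['s']['ee_rot'];print(c['s']['eef_pos'],c['s']['joints']);print(R.from_quat([q[1],q[2],q[3],q[0]]).as_matrix())
E
```

```text
time_s: 10.0
eef_pos: [542.7, -224.9, 221.1]
ee_rot: [0.174, 0.652, 0.713, 0.191]
force: [0.7, 0.4, -0.2]
grip_width: 0.602
grip_force: 0.0
[ 542.73702254 -224.91398384  221.13451375] [-0.7561816   0.26674499  1.69985247  0.50771163  0.8775834  -1.11486859]
[[-0.08874811  0.86320581  0.49699045]
 [ 0.99605341  0.07632194  0.04530532]
 [ 0.00117654  0.49904979 -0.86657251]]
```

View pics/w4.png

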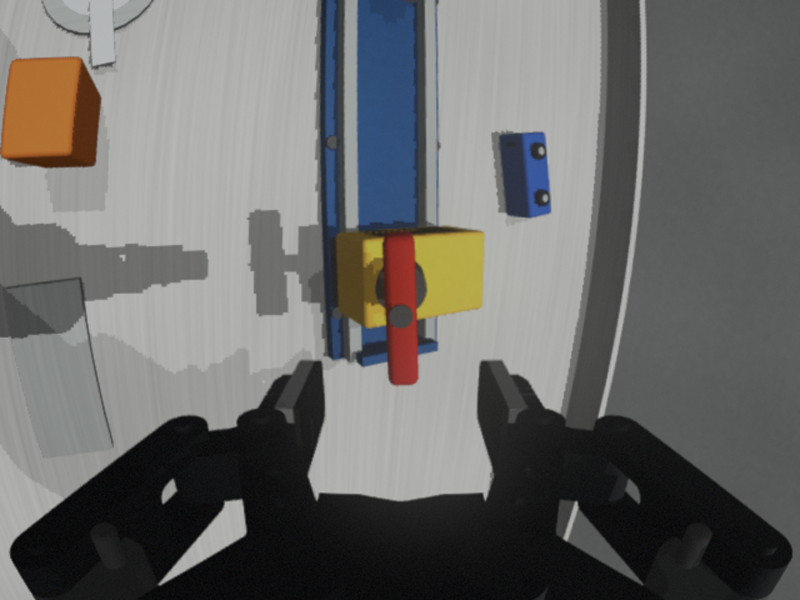

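The bar is centred between the fingers and parallel to them, with ends at (400,235) and (403,384) and the hub screw at (400,316).

```bash
python3 - <<'E'
from h import *
np.set_printoptions(precision=2,suppress=True)
W=pickle.load(open('w4.pkl','rb'));s=W['s'];q=s['ee_rot'];M=R.from_quat([q[1],q[2],q[3],q[0]]).as_matrix();p=s['eef_pos']
P={}
for n,w in [('c',(400,316)),('e1',(400,235)),('e2',(403,384))]:
    P[n]=watz(W,w[0]/1.25,w[1]/1.25,145.4)
    print(n,P[n],'tool:',M.T@(P[n]-p))
print(np.linalg.norm(P['e1']-P['e2']))
T=pickle.load(open('top.pkl','rb'))
print(tri(wray(W,400/1.25,316/1.25),ray(T,150+718/2.5,190+152/2.5)))
c=P['c']+12*M[:,2]; tgt=c+11*M[:,2]; print(c,'target',tgt,'delta',tgt-p)
E
```

```text
c [ 585.7 -221.   145.4] tool: [-0.   -0.41 87.16]
e1 [ 582.12 -180.67  145.4 ] tool: [40.49 -0.42 87.21]
e2 [ 590.84 -258.4   145.4 ] tool: [-37.72   1.18  88.02]
78.22250602217404
(array([ 592.28, -222.59,  134.59]), [np.float64(1.5066160234931218), np.float64(1.5066160234932318)])
[ 591.66 -220.46  135.  ] target [ 597.13 -219.96  125.47] delta [ 54.39   4.96 -95.67]
```

```bash
python3 -m handwheel '[[[14,1.2,-24,0,0,0,0.2],[14,1.2,-24,0,0,0,0.2],[14,1.3,-24,0,0,0,0.2],[8,0.8,-14,0,0,0,0.2],[4.4,0.5,-9.7,0,0,0,0.2],[0,0,0,0,0,0,0.2],[0,0,0,0,0,0,0.2]]]' 60
```

```text
time_s: 10.92
eef_pos: [597.6, -220.8, 127.2]
ee_rot: [0.176, 0.652, 0.713, 0.191]
force: [0.7, -0.4, -0.1]
grip_width: 0.598
grip_force: 0.0
```

```bash
python3 -m handwheel '[[[0,0,0,0,0,0,-1],[0,0,0,0,0,0,-1],[0,0,0,0,0,0,-1],[0,0,0,0,0,0,-1],[0,0,0,0,0,0,-1]]]' 60
```

```text
time_s: 11.55
eef_pos: [597.1, -220.8, 126.7]
ee_rot: [0.175, 0.651, 0.713, 0.191]
force: [-6.3, -0.6, 4.2]
grip_width: 0.176
grip_force: 57.9
```

```bash
python3 -m handwheel '[[[0,0,0,-1.99,-0.18,3.46,-1],[0,0,0,-3.98,-0.36,6.93,-1],[0,0,0,-3.98,-0.36,6.93,-1],[0,0,0,-3.98,-0.36,6.93,-1],[0,0,0,-3.98,-0.36,6.93,-1],[0,0,0,-3.98,-0.36,6.93,-1],[0,0,0,-3.98,-0.36,6.93,-1]]]'
```

```text
time_s: 12.42
eef_pos: [597.7, -220.5, 127.0]
ee_rot: [0.242, 0.272, 0.927, 0.095]
force: [-1.9, 2.1, 3.4]
grip_width: 0.177
grip_force: 57.9
```

```bash
python3 -m handwheel '[[[0,0,0,-3.98,-0.36,6.93,-1],[0,0,0,-3.98,-0.36,6.93,-1],[0,0,0,-3.98,-0.36,6.93,-1],[0,0,0,0,0,0,-1],[0,0,0,0,0,0,-1]]]'
python3 - <<'E'
from h import *
s=sense();q=s['ee_rot'];print(s['joints'],s['wrist_torque']);print(R.from_quat([q[1],q[2],q[3],q[0]]).as_matrix())
E
```

```text
time_s: 13.05
eef_pos: [597.8, -220.7, 127.1]
ee_rot: [0.256, 0.076, 0.963, 0.044]
force: [-1.3, 2.0, 5.8]
grip_width: 0.177
grip_force: 59.6
[-0.67686041  0.48093503  1.66641413  0.58261769  0.68546194 -2.49034487] [ 0.23137432 -0.07101527  0.34350829]
[[-0.85750802  0.12345126  0.49943948]
 [ 0.16826795  0.98469014  0.04551078]
 [-0.48617476  0.12306551 -0.86515258]]
```

```bash
python3 -m handwheel '[[[-0.9,10,0,0,0,0,-1],[-1.7,20,0,0,0,0,-1],[-1.7,20,0,0,0,0,-1],[-1.7,20,0,0,0,0,-1],[-0.9,10,0,0,0,0,-1],[0,0,0,0,0,0,-1]]]'
```

```text
time_s: 13.8
eef_pos: [590.2, -139.4, 127.0]
ee_rot: [0.255, 0.075, 0.963, 0.044]
force: [-10.6, 0.8, 11.6]
grip_width: 0.176
grip_force: 60.6
```

```bash
python3 -m handwheel '[[[-2,10,0.5,0,0,0,-1],[-2.2,20,0.5,0,0,0,-1],[-2.1,20,0,0,0,0,-1],[-2.1,20,0,0,0,0,-1],[-1.2,11,0,0,0,0,-1],[-0.7,7,0,0,0,0,-1],[0,0,0,0,0,0,-1]]]'
```

```text
time_s: 14.68
eef_pos: [581.5, -51.6, 127.2]
ee_rot: [0.257, 0.075, 0.963, 0.044]
force: [22.5, 4.7, -12.9]
grip_width: 0.177
grip_force: 58.8
```

```bash
python3 -m handwheel '[[[0.8,3,-0.5,0,0,0,-1],[0,3,0,0,0,0,-1],[-0.3,3,0,0,0,0,-1],[-0.3,2,0,0,0,0,-1],[-0.2,2,0,0,0,0,-1],[0,0,0,0,0,0,-1]]]'
```

```text
time_s: 15.42
eef_pos: [580.6, -39.4, 127.1]
ee_rot: [0.256, 0.075, 0.963, 0.044]
force: [5.2, 0.7, 0.7]
grip_width: 0.178
grip_force: 61.6
```

```bash
python3 -m handwheel '[[[-0.1,1,0,0,0,0,-1],[-0.1,1,0,0,0,0,-1],[-0.1,1,0,0,0,0,-1],[-0.1,1,0,0,0,0,-1],[0,0,0,0,0,0,-1]]]'
python3 - <<'E'
from h import *
c=snap('top'); save(c,'t2.png',(210,190,400,300),4)
E
```

```text
time_s: 16.05
eef_pos: [580.2, -35.6, 127.1]
ee_rot: [0.256, 0.075, 0.963, 0.044]
force: [5.1, -0.1, 0.8]
grip_width: 0.174
grip_force: 61.6
```

View pics/t2.png

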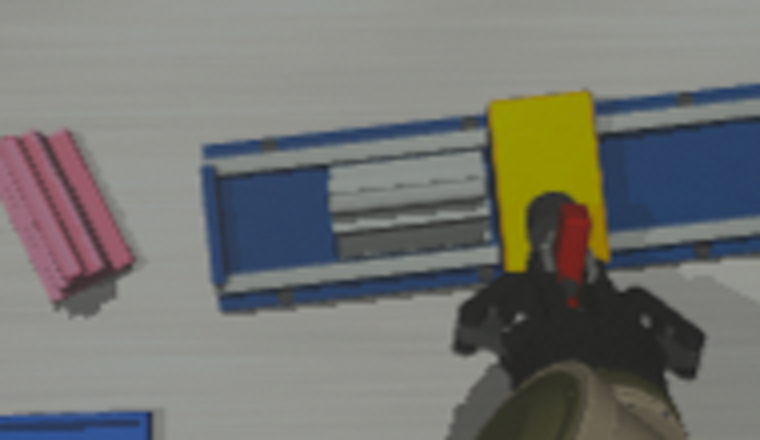

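The gap between the punch's end (u about 488) and the stop's edge (u about 495) is roughly 3 to 4 mm. I continue in 1 mm steps.

```bash
python3 -m handwheel '[[[-0.1,1,0,0,0,0,-1],[-0.1,1,0,0,0,0,-1],[0,0,0,0,0,0,-1]]]' | grep -E 'pos|force'; python3 -m handwheel '[[[-0.1,1,0,0,0,0,-1],[0,0,0,0,0,0,-1]]]' | grep -E 'pos|force'; python3 -m handwheel '[[[-0.1,1,0,0,0,0,-1],[0,0,0,0,0,0,-1]]]' | grep -E 'pos|force'
```

```text
eef_pos: [580.0, -33.6, 127.1]
force: [4.5, -0.4, 0.3]
grip_force: 61.5
eef_pos: [580.0, -32.6, 127.1]
force: [6.1, -0.6, -0.0]
grip_force: 61.5
eef_pos: [579.8, -31.6, 127.1]
force: [5.2, -1.2, 0.1]
grip_force: 61.5
```

```bash
python3 -m handwheel '[[[-0.1,1,0,0,0,0,-1],[0,0,0,0,0,0,-1]]]' | grep -E 'pos|force'
```

```text
eef_pos: [579.8, -30.6, 127.1]
force: [5.1, -0.7, 0.5]
grip_force: 61.5
```

```bash
for i in 1; do python3 -m handwheel '[[[-0.1,1,0,0,0,0,-1]]]' | grep -E 'pos|^force'; python3 -m handwheel '[[[-0.1,1,0,0,0,0,-1]]]' | grep -E 'pos|^force'; python3 - <<'E'
from h import *
c=snap('top'); save(c,'t3.png',(290,200,360,270),8)
E
done
```

```text
eef_pos: [579.7, -29.9, 127.1]
force: [4.7, -8.1, -0.7]
eef_pos: [579.7, -29.9, 127.1]
force: [4.0, -12.2, 0.4]
```

View pics/t3.png

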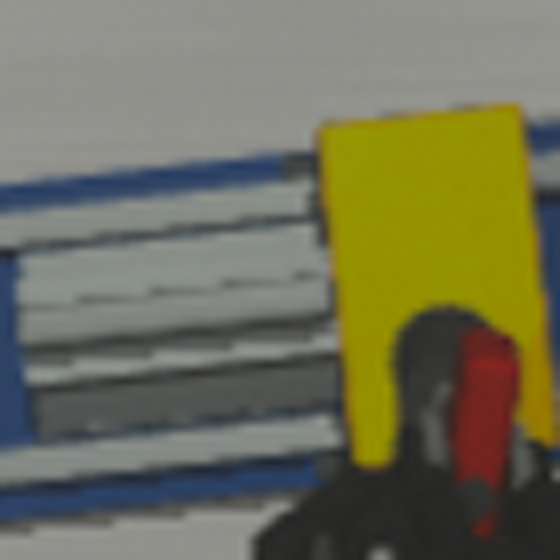

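Contact is clear: y force jumped to -8 and then -12 N with no further motion, and the picture shows the stop edge (u about 335) against the punch end (u about 333). Now I lock the lever.

```bash
python3 -m handwheel '[[[0,-0.4,0,1.99,0.18,-3.46,-1],[0,0,0,3.98,0.36,-6.93,-1],[0,0,0,3.98,0.36,-6.93,-1],[0,0,0,3.98,0.36,-6.93,-1],[0,0,0,3.98,0.36,-6.93,-1],[0,0,0,3.98,0.36,-6.93,-1],[0,0,0,3.98,0.36,-6.93,-1]]]'
```

```text
time_s: 18.4
eef_pos: [579.4, -30.5, 126.9]
ee_rot: [0.212, 0.492, 0.831, 0.15]
force: [1.3, -11.8, 0.3]
grip_width: 0.179
grip_force: 62.6
```

```bash
python3 -m handwheel '[[[0,0,0,3.98,0.36,-6.93,-1],[0,0,0,3.98,0.36,-6.93,-1],[0,0,0,3.98,0.36,-6.93,-1],[0,0,0,0.99,0.09,-1.73,-1],[0,0,0,0,0,0,-1],[0,0,0,0,0,0,-1]]]'
python3 - <<'E'
from h import *
s=sense();print(s['wrist_torque']);q=s['ee_rot'];print(R.from_quat([q[1],q[2],q[3],q[0]]).as_matrix())
E
```

```text
time_s: 19.15
eef_pos: [579.1, -30.6, 126.8]
ee_rot: [0.173, 0.664, 0.702, 0.193]
force: [-2.5, -13.1, 2.0]
grip_width: 0.179
grip_force: 68.3
[-2.05154485  0.43424189 -0.20633067]
[[-0.05878578  0.86479734  0.49866802]
 [ 0.998184    0.04434089  0.0407749 ]
 [ 0.01315064  0.50015942 -0.86583348]]
```

```bash
python3 -m handwheel '[[[0,0,0,0,0,0,0],[0,0,0,0,0,0,0.2],[0,0,0,0,0,0,0.2],[0,0,0,0,0,0,0.2],[-5,-0.4,8.7,0,0,0,0.2],[-15,-1.3,26,0,0,0,0.2],[-20,-1.8,34.6,0,0,0,0.2],[-20,-1.8,34.6,0,0,0,0.2]]]'
python3 -m handwheel '[[[0,0,0,0,0,0,0.2],[0,0,0,0,0,0,0.2]]]'
python3 - <<'E'
from h import *
np.set_printoptions(precision=1,suppress=True)
c=snap('wrist'); im=c['image'].astype(int)
m=((im[:,:,0]>110)&(im[:,:,1]<60)&(im[:,:,2]<60)).astype(np.uint8)
n,l,st,ce=cv2.connectedComponentsWithStats(m); i=1+np.argmax(st[1:,4]); 
pts=np.argwhere(l==i)[:,::-1].astype(np.float32); r=cv2.minAreaRect(pts); print(st[i],ce[i],r)
A=[watz(c,*p,145.4) for p in cv2.boxPoints(r)]; print(np.array(A))
m=((im[:,:,0]>120)&(im[:,:,1]>100)&(im[:,:,2]<50)).astype(np.uint8); pts=np.argwhere(m)[:,::-1]
print('yellow bbox',pts.min(0),pts.max(0))
print(c['s']['force'],c['s']['grip_width'])
T=pickle.load(open('top.pkl','rb'));c2=snap('top')
def stray(c):
    g=c['image'][285:365,155:255].astype(int); k=np.argwhere(g.max(2)<75); return len(k),k.mean(0)
print(stray(T),stray(c2))
# punch shift and stop edge in top image, row by row intensity
for cc in(T,c2): print(cc['image'][235,285:345,0])
E
```

```text
time_s: 20.15
eef_pos: [518.3, -34.3, 232.3]
ee_rot: [0.172, 0.664, 0.701, 0.194]
force: [1.0, -0.7, -0.0]
grip_width: 0.602
grip_force: 0.0
time_s: 20.4
eef_pos: [519.1, -34.2, 230.4]
ee_rot: [0.172, 0.664, 0.701, 0.194]
force: [-0.0, 0.6, -1.3]
grip_width: 0.6
grip_force: 0.0
[ 309  188   27  115 1987] [322.2 244.1] ((322.3558654785156, 245.12646484375), (113.81761169433594, 20.938146591186523), 85.60128784179688)
[[556.7   8.4 145.4]
 [571.8   9.4 145.4]
 [583.4 -69.6 145.4]
 [566.5 -68.  145.4]]
yellow bbox [290 184] [360 258]
[-0.   0.6 -1.3] 0.5999814208518911
(746, array([37.6, 26.8])) (1211, array([36.6, 43.4]))
[ 45  46  45  45  46  45  56 114 133 133 134 133 134 133 134 133 132 133
 135 135 134 133 134 130 126 126 128 127 129 129 129 130 117 100 102 109
 109 112 114 117 120 118 120 122 127 118  76  42  42  42  41  42  42  41
  43  42  43  43  43  43]
[ 46  46  48  47  48  48  59 118 137 138 138 138 139 139 138 139 139 138
 139 139 138 138 138 135 130 131 132 131 133 132 133 134 121 103 107 113
 113 115 117 120 124 122 123 127 132 125 101 132 148 149 149 148 148 149
 148 149 148 148 147 148]
```

```bash
python3 -c "
from rig import *
print(finish_job())"
```

```text
the job is handed in; nothing more can be done
None
```

I handed the job in: the stray clamp lies flat in the tray's empty bay, the stop is up against the punch, which did not move visibly in the top view, the lever is turned back to locked, and the arm is clear, though the hand-in returned no verdict.

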